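Seat the right milling blank in the mounted nest and clamp it

TASK

One of the two pin nests is mounted inside the dark L-shaped frame of the swing clamp, the other is parked aside. Slide the metal blank whose size suits the mounted nest flat along the bench, never lifting it, until it lies home against both pins, then swing the clamp arm shut so that its nose bears on the blank as the third point. Leave the other blank and the things lying around where they are.

Things in the scene. Friction and masses are not known exactly. Their poses are not given: they have to be found in the camera images.
- blank_large: the large blank: a plain grey metal disc lying flat, 76 mm diameter, 18 mm high, about 0.36 kg; origin at the centre of its underside, z up along the disc's axis
- blank_small: the small blank: a plain grey metal disc lying flat, 58 mm diameter, 18 mm high, about 0.21 kg; origin at the centre of its underside, z up along the disc's axis
- nest_large: nest for the 76 mm blank, fixed: bracket 113 mm wide (y), 12 mm high, with two upright slippery polished pins (10 mm thick, 26 tall) at x = 59.5, y = +-37.2 mm; behind them a crossbar (x = 81 to 99 mm) and tongue (to 103). Blanks go in along its +x. Origin on the bench at the front (-x) point of a seated blank. Mounted, its frame coincides with the clamp's; parked, it is 0.2 m or more away
- nest_small: nest for the 58 mm blank, fixed: bracket 95 mm wide (y), 12 mm high, with two upright slippery polished pins (10 mm thick, 26 tall) at x = 46.0, y = +-29.4 mm; behind them a crossbar (x = 63 to 81 mm) and tongue (to 103). Blanks go in along its +x. Origin on the bench at the front (-x) point of a seated blank. Mounted, its frame coincides with the clamp's; parked, it is 0.2 m or more away
- nest_large_seat (a point): point on the bench where the centre of the large blank belongs when home in the large nest (38 mm in +x from the nest's origin)
- nest_small_seat (a point): point on the bench where the centre of the small blank belongs when home in the small nest (29 mm in +x from the nest's origin)
- clamp: the swing clamp's fixed dark steel frame: pivot post (24 mm high) at x = -6, y = +75 mm, side rail from it along y = +77 mm and back rail at x = 103 to 120 mm, y = -40 to +85 mm (10 mm high), which enclose the mounted nest. Origin on the bench where the nose of the shut arm touches the seated blank, the same for both nests; +x is the push-in direction
- clamp_pivot (a point): foot of the vertical axis about which the clamp arm swings
- clamp_arm (a joint): arm angle; flat dark bar, 12 mm wide, 7 to 17 mm above the bench, polished round nose 75 mm from the pivot. 0: points along the clamp's -x (open, beside the way in); 1.571: along its -y, across the mouth, nose touching a blank that lies home (shut). Starts at -0.5 to 0, limits -0.6 and 1.65, shuts counter-clockwise from above, stiff (0.08 N m): stays where left
- clamp_knob (a point): centre of the top of the black upright knob on the clamp arm: 16 mm diameter, from 22 to 52 mm above the bench, 52 mm from the pivot along the arm; push it or pinch it from above
- wax_block: bystander: wax block 28 x 54 x 18 mm; origin at the centre of its underside
- cast_old: bystander: plaster jaw cast 54 x 65 x 31 mm; origin at the centre of its underside
- petri_dish: bystander: clear glass dish, 61 mm diameter, 12 mm high; origin at the centre of its underside
- tape_roll: bystander: roll of masking tape, 81 mm diameter, 19 mm high; origin at the centre of its underside

How it is judged (in metres and radians):
At the end, for the whole second after the job is handed in: The blank that suits the mounted nest (large blank if the large nest is at the clamp, small if the small one) lies flat and still with its centre within 3 mm of that nest's seat point, and the clamp arm is shut on it (joint above 1.52 rad) (((horizontal distance between nest_large and clamp below 0.03 m and horizontal distance between blank_large and nest_large_seat below 0.003 m and height (world z) of blank_large below 0.004 m and linear speed of blank_large below 0.01 m/s) or (horizontal distance between nest_small and clamp below 0.03 m and horizontal distance between blank_small and nest_small_seat below 0.003 m and height (world z) of blank_small below 0.004 m and linear speed of blank_small below 0.01 m/s)) and value of joint clamp_arm above 1.52 rad and velocity of joint clamp_arm below 0.05 rad/s); the robot touches nothing.
It fails at once if a blank is lifted off the bench (more than 10 mm) or tipped (more than 0.2 rad) (height (world z) of any of blank_large, blank_small above 0.01 m or angle between any of blank_large, blank_small's own z axis and vertical above 0.2 rad).
It fails at once if the blank that does not suit the mounted nest is moved more than 20 mm ((horizontal distance between nest_large and clamp above 0.03 m and distance of blank_large from where it was at the start of the episode above 0.02 m) or (horizontal distance between nest_small and clamp above 0.03 m and distance of blank_small from where it was at the start of the episode above 0.02 m)).
It fails at once if a bystander is moved more than 20 mm (distance of any of wax_block, cast_old, petri_dish, tape_roll from where it was at the start of the episode above 0.02 m).
It also fails if it takes over 59 s, if anything falls off the work surface, if the arm or the gripper's body presses on something with over 40 N, if the wrist force passes 120 N, or if a joint passes its speed limit or range.

ROBOT

A 6-joint arm with a two-finger parallel gripper is mounted at the origin on a cart in front of the work surface, level with it; the furniture and walls round the work are solid. World frame = base frame: x ahead of the robot, y to its left, z up, the work surface at z = 0. Lengths are in m, angles in degrees, forces in N, time in s.
With the tool pointing down it reaches from about 0.4 to 0.825 m from the base axis. Payload 7 kg.
Tool frame: the origin (TCP) lies midway between the tips of the shut fingers; the grasp point (between the pads) lies r.grip_depth behind it (r.grip_depth is the distance from the TCP to the grasp point, in m); z points along the fingers, y is the line along which they close (so a half turn about z gives the same grasp; the last joint's range is limited). The gripper opens to 88 mm and grips with 3 to 60 N. Pads are 19 mm wide; open, the fingers measure 130 mm over their backs; the gripper's body (78 mm by 193 mm) begins 47 mm behind the grasp point.
Start: joints at [87.783, 20.546, 0.682, 0, -70.136, -16.507], TCP at [0.217, 0.639, 0.227] pointing down, gripper open.
Joint ranges: [-176.03, 176.03], [-82.01, 121.73], [-58.28, 71.71], [-173.87, 95.51], [-174.79, -0.11], [-173.66, 173.66]. Speed limits (degrees/s): [136.94, 136.94, 172.46, 180, 180, 180].

INTERFACE

Orientations are given as [roll, pitch, yaw] about the fixed x, y, z axes, in that order (R = Rz(yaw) Ry(pitch) Rx(roll)).
In Python, from plant import r gives the robot as it stands.
- The arm moves only by the tool send_path, called after "Request:" by a JSON object that holds its "method" and its "body", one argument or row to a line. Schema: {"type":"object","properties":{"steps":{"type":"array","items":{"type":"array","prefixItems":[{"type":"array","items":{"type":"number"},"minItems":3,"maxItems":3},{"type":"array","items":{"type":"number"},"minItems":3,"maxItems":3}],"minItems":2,"maxItems":2},"minItems":1,"maxItems":12},"finger_gap":{"type":"number"},"grip_n":{"type":"number"},"only":{"type":"string"},"quiet":{"type":"boolean"},"lines":{"type":"string"}},"required":["steps"],"additionalProperties":false}. steps is a list of rows, 1 to 12 of them, each written [[dx, dy, dz], [rx, ry, rz]]: dx, dy, dz in parts of the range, where 1.0 means 0.75 m, then a rotation vector rx, ry, rz in parts of the range, where 1.0 means pi/2 rad; each row is the pose to reach, as a shift and turn from the pose commanded when the call began, along the tool's axes at that moment; what a row does not reach only later rows make up. A row lasts 1/12 s, in which the tool goes at most 0.0417 m and 7.16 degrees, less where a joint would pass 70% of its speed; a pose out of reach is approached as far as the arm can. finger_gap is the finger opening in m, set as the call begins (left out keeps the last). The fingers move at their own pace and stop on an object; grip_n is the grip in N (left out, the last holds). Time passes only in rows, so rows that do not move let the fingers close. The tool returns the time, the measured TCP pose, the force, the opening and the grip force at its end. only (a regular expression) keeps the lines of the reply that match it, lines (a string "A,B") keeps lines A to B, and quiet returns only ok. A shift or turn number past 1, either way, is cut back to 1. Input that does not fit is refused with a message, and nothing moves.
- r.get_state(): the state, without advancing time (a new reading comes with each control period).
- r.capture(name): name is "scene" or "top" or "wrist"; returns a dict with "frame" (384x512x3 uint8, red, green, blue), "z_map" (384x512 float32, m along the optical axis (not along the pixel's ray), 0 where there is no reading), "fx", "fy", "cx", "cy" (pixels), "cam_to_world" (4x4, takes a point from camera to world coordinates). Camera axes: x right, y down, z forward; pixel columns grow to the right and rows downward; lengths in m; the calibration is good to about 2 mm. A picture is of the moment at which its call begins.
- r.close_job(): hands the job in; it is judged then, once.
The state is a dict: "time_s": time; "joints": joint angles; "qd": joint speeds; "joint_torque": joint torques, N m; "tcp_pos": TCP position; "eef_rot": TCP orientation; "contact_force": force on the tool from outside, world axes, zero at the start; "moment": the same for the moment, N m; "gripper_width": finger opening in m; "gripper_force": force on a finger pad.
Only numpy, scipy, OpenCV 4.12 (cv2) and the standard library are available. Lean on these libraries where they do the work, as an engineer would, in place of code of your own. Each camera call takes 0.05 s, during which the arm holds its last target. There are 200 camera calls.

## Working session

There is one attempt and no reset: what is moved stays moved. The work goes in short steps, Python scripts to look and compute and a tool call to move; the robot and the scene stay as the last step left them, time stands still between calls to the robot, and variables do not carry over. Pictures are saved under pics/ and viewed, at most 10 in all, crops included, and the job is handed in when it is done.

```bash
ls; mkdir -p pics
```

Run:
```python
from plant import r
import cv2,numpy as np,pickle
d={}
for n in("top","scene"):
    c=r.capture(n); d[n]=c; cv2.imwrite(f"pics/{n}0.png",cv2.resize(c["frame"][:,:,::-1],(800,600)))
    print(n,c["fx"],c["cam_to_world"].round(3).tolist())
pickle.dump(d,open("c0.pkl","wb"))
s=r.get_state();print(s,r.grip_depth)
```

```text
pics
plant.py
top 482.1055337767905 [[0.011, -0.991, 0.136, 0.352], [-1.0, -0.011, -0.0, -0.051], [0.002, -0.136, -0.991, 1.326], [0.0, 0.0, 0.0, 1.0]]
scene 450.41061900369453 [[0.741, -0.424, 0.522, -0.163], [-0.672, -0.482, 0.563, -0.751], [0.013, -0.767, -0.641, 0.897], [0.0, 0.0, 0.0, 1.0]]
{'time_s': 0.1, 'joints': array([ 8.77846903e+01,  2.05881832e+01,  6.42151449e-01, -1.74443227e-02,
       -7.01342717e+01, -1.65080863e+01]), 'qd': array([ 0.08003237, -0.08232658,  0.06604196, -0.00472786, -0.02581184,
        0.03069312]), 'joint_torque': array([-1.70620930e-03, -5.84164095e+01,  2.93751669e+01,  7.01549873e+00,
        1.02201567e-02, -5.37070139e-05]), 'tcp_pos': array([0.21655013, 0.63889948, 0.22573143]), 'eef_rot': array([ 1.79918346e+02, -7.09653683e-03, -1.87293303e+01]), 'contact_force': array([ 0.80182349,  0.27177077, -0.33280679]), 'moment': array([ 0.02244024, -0.03463565, -0.01815733]), 'gripper_force': 0.0, 'gripper_width': 0.08759646022685968} 0.0188
```

View both.

View pics/top0.png

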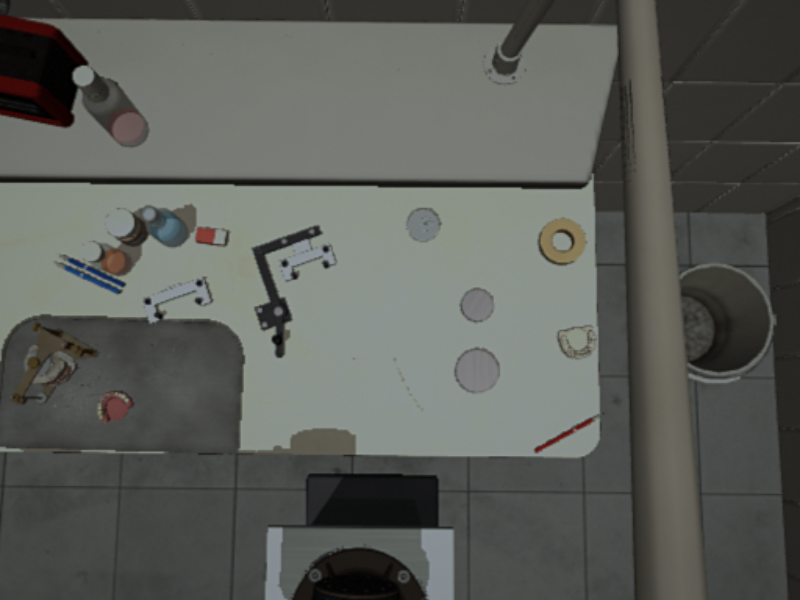

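View pics/scene0.png

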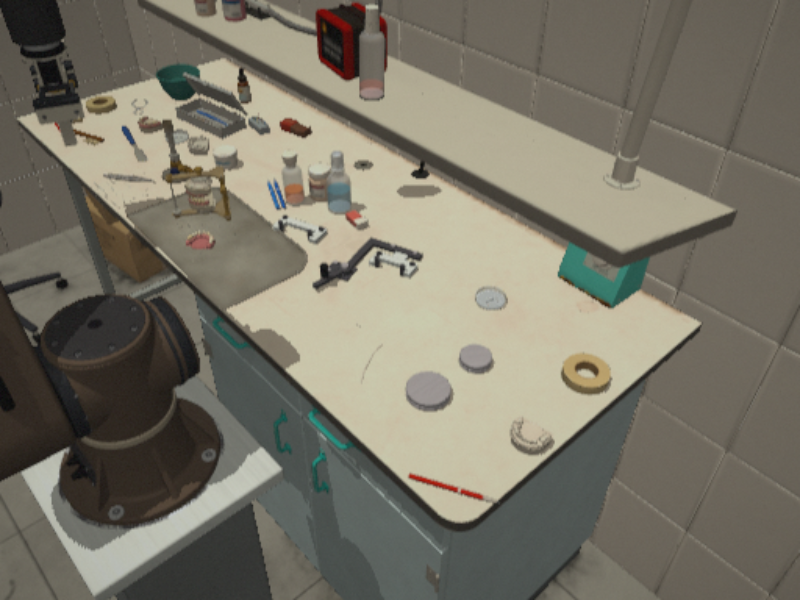

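Create h.py:
```python
import numpy as np,cv2
def p2w(c,u,v,z):
    T=c["cam_to_world"]; d=T[:3,:3]@np.array([(u-c["cx"])/c["fx"],(v-c["cy"])/c["fy"],1.]); o=T[:3,3]
    return o+d*(z-o[2])/d[2]
def w2p(c,p):
    T=c["cam_to_world"]; q=T[:3,:3].T@(np.asarray(p)-T[:3,3]); return c["fx"]*q[0]/q[2]+c["cx"],c["fy"]*q[1]/q[2]+c["cy"]
def zoom(c,center,half,ppm,z,name=None):
    # orthorectified view of plane z: rows -> -x, cols -> -y
    n=int(2*half*ppm); src=np.array([[0,0],[n,0],[n,n],[0,n]],np.float32)
    w=[(center[0]+half-b/ppm,center[1]+half-a/ppm,z) for a,b in src]
    H=cv2.getPerspectiveTransform(np.array([w2p(c,p) for p in w],np.float32),src)
    im=cv2.warpPerspective(c["frame"],H,(n,n),flags=cv2.INTER_CUBIC)
    if name: cv2.imwrite(name,im[:,:,::-1])
    return im
```

Run:
```python
from h import *;import pickle
d=pickle.load(open("c0.pkl","rb"));c=d["top"]
print(c["cx"],c["cy"])
for n,(u,v) in dict(knob=(278,343),post=(278,311),mnest=(308,262),pnest=(178,299),small=(477,305),large=(477,370),petri=(423,225),tape=(562,241),cast=(577,342)).items():
    print(n,p2w(c,u*.64,v*.64,0.015).round(3), c["z_map"][int(v*.64),int(u*.64)])
f=c["frame"]
# height map for blanks
ys,xs=np.mgrid[0:384,0:512]; Z=c["z_map"]
P=np.stack([(xs-c["cx"])/c["fx"]*Z,(ys-c["cy"])/c["fy"]*Z,Z],-1)@c["cam_to_world"][:3,:3].T+c["cam_to_world"][:3,3]
for n,(u,v) in dict(small=(477,305),large=(477,370)).items():
    u,v=u*.64,v*.64
    m=(P[...,2]>0.009)&(P[...,2]<.03)&(abs(xs-u)<25)&(abs(ys-v)<22); q=P[m]
    print(n,m.sum(),np.median(q[:,2]),q[:,:2].mean(0),(q[:,:2].max(0)+q[:,:2].min(0))/2,np.ptp(q[:,:2],axis=0))
im=zoom(c,(0.60,0.2),0.16,2500,0.012,"pics/z0.png");
```

```bash
python3 -c "
import cv2;a=cv2.imread('pics/z0.png');print(a.shape);cv2.imwrite('pics/z0.png',cv2.resize(a,(600,600)))"
```

```text
251.2241886725605 193.64869727549856
knob [0.46  0.147 0.015] 1.2787402
post [0.516 0.149 0.015] 1.3147736
mnest [0.604 0.099 0.015] 1.3489858
pnest [0.535 0.325 0.015] 1.3368614
small [ 0.53  -0.2    0.015] 1.3270355
large [ 0.416 -0.199  0.015] 1.3083687
petri [ 0.673 -0.104  0.015] 1.3543224
tape [ 0.647 -0.351  0.015] 1.3502996
cast [ 0.467 -0.374  0.015] 1.3114394
small 344 0.017465571425243076 [ 0.53085408 -0.19918997] [ 0.53078876 -0.19884531] [0.05568167 0.05573459]
large 611 0.017597055428713704 [ 0.41621667 -0.19845894] [ 0.41738942 -0.19877649] [0.07343356 0.07570452]
(800, 800, 3)
```

View pics/z0.png

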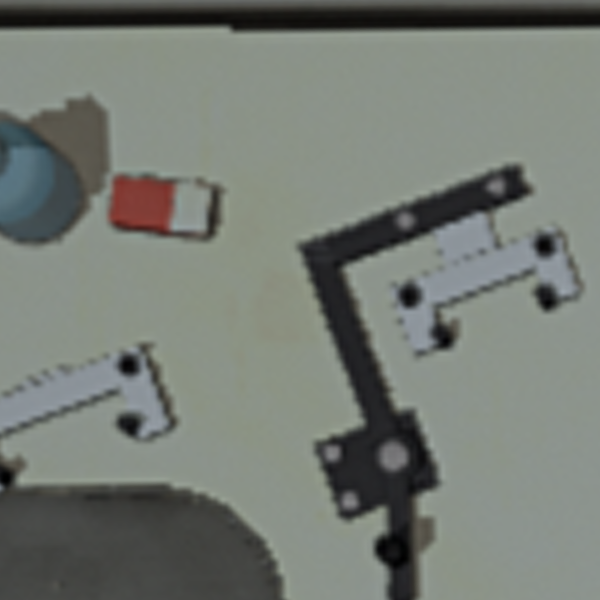

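The mounted nest's pins are at (443,333) and (547,296) in the crop, 59 mm apart. The parked nest's are about 71–74 mm apart, so the small nest is mounted and the small blank is the one to move. The clamp yaw is about 20°. The pivot is at (394,456), and the arm points along world −x, about −0.35 rad.

Add to h.py:
```python
from scipy.spatial.transform import Rotation as Ro
def to(x,y,z,yaw=None):
    from plant import r
    s=r.get_state(); R=Ro.from_euler("xyz",s["eef_rot"],degrees=True)
    G=Ro.from_euler("xyz",[180,0,s["eef_rot"][2] if yaw is None else yaw],degrees=True)
    print("d",(R.inv().apply(np.array([x,y,z])-s["tcp_pos"])).round(4),"rot",(R.inv()*G).as_rotvec(degrees=True).round(2))
```

Run:
```python
from h import *;import pickle
c=pickle.load(open("c0.pkl","rb"))["top"]
to(.531,-.199,.2,20.3)
# shelf geometry
for v in (165,175,182): 
    u=330;vv=int(v*.64);z=c["z_map"][vv,int(u*.64)];q=c["cam_to_world"]@np.array([(u*.64-c["cx"])/c["fx"]*z,(vv-c["cy"])/c["fy"]*z,z,1]);print(v,q.round(3))
```

```text
d [0.5668 0.6925 0.0268] rot [ 8.000e-02  2.000e-02 -3.903e+01]
165 [0.706 0.043 0.251 1.   ]
175 [0.691 0.043 0.245 1.   ]
182 [0.683 0.044 0.239 1.   ]
```

The rows are not in the units I measure in: shifts go in shares of 0.75 m and turns go in shares of pi/2 rad. I convert before sending: 0.36 m is 0.48, 0.25 m is 0.3333, -39 degrees is -0.4333.

Request:
{"method": "send_path", "body": {
  "steps": [
    [[0.0333,0.04,0],[0,0,-0.0333]],
    [[0.0667,0.08,0],[0,0,-0.0778]],
    [[0.1,0.12,0],[0,0,-0.1222]],
    [[0.1333,0.16,0],[0,0,-0.1667]],
    [[0.1667,0.2,0],[0,0,-0.2111]],
    [[0.2,0.24,0],[0,0,-0.2556]],
    [[0.2333,0.28,0],[0,0,-0.3]],
    [[0.2667,0.32,0],[0,0,-0.3444]],
    [[0.3,0.36,0],[0,0,-0.3889]],
    [[0.3333,0.4,0],[0,0,-0.4333]],
    [[0.3667,0.44,0],[0,0,-0.4333]],
    [[0.4,0.48,0],[0,0,-0.4333]]
  ],
  "finger_gap": 0.088,
  "grip_n": 5
}}

```text
time_s: 1.1
tcp_pos: [0.3852, 0.2001, 0.2266]
eef_rot: [-180.0, -0.0, 20.3]
contact_force: [0.4, 0.5, 0.6]
gripper_width: 0.0874
gripper_force: 0.0
```

```bash
python3 -c "
from h import *
to(.531,-.199,.2,20.3)"
```

```text
d [-0.002   0.4249  0.0265] rot [-0.02 -0.01  0.03]
```

Run:
```python
from plant import r
from h import *;import pickle
c=r.capture("wrist");pickle.dump(c,open("w1.pkl","wb"));print(c["cam_to_world"].round(3).tolist(),c["fx"])
for n,p in dict(pivot=(.515,.148,.024),seat=(.574,.09,0),blank=(.531,-.199,.018)).items(): print(n,w2p(c,p))
```

```text
[[0.348, -0.909, -0.23, 0.448], [-0.938, -0.337, -0.087, 0.223], [0.001, 0.245, -0.969, 0.385], [0.0, 0.0, 0.0, 1.0]] 327.9383003492999
pivot (np.float64(342.2753008780418), np.float64(68.92597274850209))
seat (np.float64(407.5100097401545), np.float64(37.07060404670489))
blank (np.float64(625.0168564896321), np.float64(167.79514845725691))
```

Request:
{"method": "send_path", "body": {
  "steps": [
    [[0,0.04,0],[0,0,0]],
    [[0,0.0933,0],[0,0,0]],
    [[0,0.1467,0],[0,0,0]],
    [[0,0.2,0],[0,0,0]],
    [[0,0.2533,0],[0,0,0]],
    [[0,0.3067,0],[0,0,0]],
    [[0,0.36,0],[0,0,0]],
    [[0,0.4133,0],[0,0,0]],
    [[0,0.4667,0.0133],[0,0,0]],
    [[-0.0027,0.52,0.0267],[0,0,0]],
    [[-0.0027,0.56,0.0347],[0,0,0]],
    [[-0.0027,0.5667,0.0347],[0,0,0]]
  ]
}}

```text
time_s: 2.15
tcp_pos: [0.5306, -0.2011, 0.198]
eef_rot: [-179.9, 0.2, 20.1]
contact_force: [0.2, 0.9, -0.5]
gripper_width: 0.0878
gripper_force: 0.0
```

Run:
```python
from plant import r
from h import *;import pickle
c=r.capture("wrist");pickle.dump(c,open("w2.pkl","wb"))
print(w2p(c,(.531,-.199,.018)),w2p(c,(.574,.09,0)))
cv2.imwrite("pics/w2.png",c["frame"][:,:,::-1])
to(.531,-.199,.1,20.3)
```

```text
(np.float64(250.52825103075824), np.float64(169.19664359061022)) (np.float64(-7.094957083009348), np.float64(27.935244515097935))
d [ 0.0012 -0.0008  0.0986] rot [-0.06  0.18 -0.24]
```

View pics/w2.png

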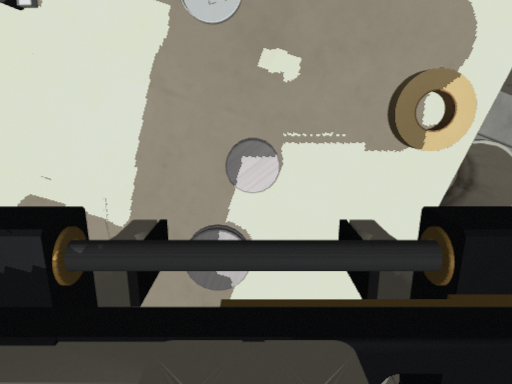

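Wrist view: the small blank is at (253,165), within about 3 mm of its predicted pixel. The fingers at (130,255) and (370,255) straddle its line. Nothing blocks the descent.

Converted, 0.193 m is 0.2573, 0.002 m is 0.0027, -0.2 degrees is -0.0022.

Request:
{"method": "send_path", "body": {
  "steps": [
    [[0.0027,-0.0013,0.04],[0,0,-0.0022]],
    [[0.0027,-0.0013,0.0933],[0,0,-0.0022]],
    [[0.0027,-0.0013,0.1467],[0,0,-0.0022]],
    [[0.0027,-0.0013,0.1867],[0,0,-0.0022]],
    [[0.0027,-0.0013,0.22],[0,0,-0.0022]],
    [[0.0027,-0.0013,0.24],[0,0,-0.0022]],
    [[0.0027,-0.0013,0.2533],[0,0,-0.0022]],
    [[0.0027,-0.0013,0.2573],[0,0,-0.0022]],
    [[0.0027,-0.0013,0.2573],[0,0,-0.0022]]
  ]
}}

```text
time_s: 2.95
tcp_pos: [0.5322, -0.1952, 0.0075]
eef_rot: [-180.0, 0.0, 20.5]
contact_force: [-0.5, -0.2, 0.5]
gripper_width: 0.0879
gripper_force: 0.0
```

Request:
{"method": "send_path", "body": {
  "steps": [
    [[0,0,0],[0,0,0]],
    [[0,0,0],[0,0,0]],
    [[0,0,0],[0,0,0]],
    [[0,0,0],[0,0,0]],
    [[0,0,0],[0,0,0]],
    [[0,0,0],[0,0,0]]
  ],
  "finger_gap": 0.05,
  "grip_n": 6
}}

```text
time_s: 3.45
tcp_pos: [0.5329, -0.196, 0.0083]
eef_rot: [179.9, -0.1, 20.5]
contact_force: [-0.1, -1.1, 4.0]
gripper_width: 0.0577
gripper_force: 6.0
```

```bash
python3 -c "
from h import *
a=np.radians(20.3);ex=np.array([np.cos(a),np.sin(a)]);p=np.array([.574,.09])-.069*ex;print(p)
to(*p,.005,20.3)"
```

```text
[0.50928566 0.06606144]
d [ 0.0696 -0.2537  0.0032] rot [ 0.05 -0.08  0.19]
```

Converted, -0.234 m is -0.312, 0.006 m is 0.008.

Request:
{"method": "send_path", "body": {
  "steps": [
    [[0.0027,-0.0107,0],[0,0,0]],
    [[0.008,-0.032,0],[0,0,0]],
    [[0.0173,-0.0613,0],[0,0,0]],
    [[0.0253,-0.0933,0],[0,0,0]],
    [[0.0347,-0.1253,0],[0,0,0]],
    [[0.0427,-0.1573,0],[0,0,0]],
    [[0.052,-0.1893,0],[0,0,0]],
    [[0.06,-0.2213,0],[0,0,0]],
    [[0.0693,-0.2533,0],[0,0,0]],
    [[0.0773,-0.28,0],[0,0,0]],
    [[0.0827,-0.3013,0],[0,0,0]],
    [[0.0853,-0.312,0],[0,0,0]]
  ]
}}

```text
time_s: 4.45
tcp_pos: [0.5105, 0.0473, 0.0083]
eef_rot: [180.0, -0.0, 20.6]
contact_force: [1.1, -5.1, 7.5]
gripper_width: 0.0576
gripper_force: 6.0
```

Run:
```python
from plant import r
from h import *;import pickle
c=r.capture("top");pickle.dump(c,open("c1.pkl","wb"))
zoom(c,(0.55,0.1),0.1,3000,0.026,"pics/z1.png")
to(.5093,.066,.005,20.3)
```

```text
d [ 0.0051 -0.0173  0.0033] rot [ 0.01 -0.07  0.29]
```

View pics/z1.png

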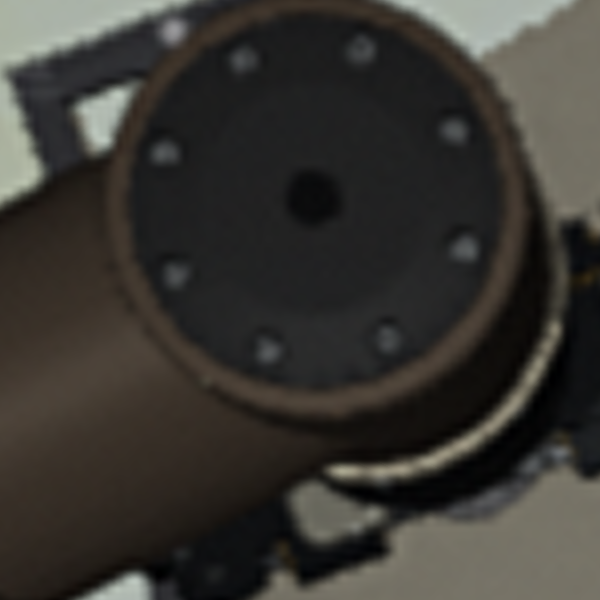

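The top view is blocked by the arm, so I'll check the clamp pose with a model overlay on the first image and on the wrist view.

Run:
```python
from plant import r
from h import *;import pickle
c0=pickle.load(open("c0.pkl","rb"))["top"]
w=r.capture("wrist");pickle.dump(w,open("w3.pkl","wb"))
a=np.radians(20.3);R=np.array([[np.cos(a),-np.sin(a)],[np.sin(a),np.cos(a)]]);o=np.array([.547,.080])
def C(x,y,z): return np.r_[o+R@[x,y],z]
def circ(x,y,z,rad): return [C(x+rad*np.cos(t),y+rad*np.sin(t),z) for t in np.linspace(0,6.283,24)]
curves=[circ(.046,s*.0294,z,.005) for s in(1,-1) for z in(.012,.026)]+[circ(-.006,.075,.024,.004)]
curves+=[[C(*q,.010) for q in((.103,-.04),(.103,.085),(.120,.085),(.120,-.04),(.103,-.04))],[C(*q,.012) for q in((.063,-.0475),(.063,.0475),(.081,.0475),(.081,-.0475),(.063,-.0475))]]
out=[]
for c,ctr,s in((c0,C(.05,.02,.012),5),(w,C(.03,.0,.012),2.)):
    u,v=w2p(c,ctr);u0,v0=int(u-300/s/1.33),int(v-300/s);u0=max(0,u0);v0=max(0,v0)
    im=c["frame"][v0:v0+int(600/s),u0:u0+int(400/s),::-1];im=cv2.resize(im,None,fx=s,fy=s,interpolation=cv2.INTER_CUBIC)
    for k in curves:
        pts=np.array([[(w2p(c,p)[0]-u0+.5)*s,(w2p(c,p)[1]-v0+.5)*s] for p in k]);cv2.polylines(im,[np.int32(pts)],False,(0,0,255),1)
    im=cv2.copyMakeBorder(im[:600,:400],0,600-min(600,im.shape[0]),0,400-min(400,im.shape[1]),0);out.append(im)
cv2.imwrite("pics/ov.png",np.hstack(out))
```

```text
(no output)
```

View pics/ov.png

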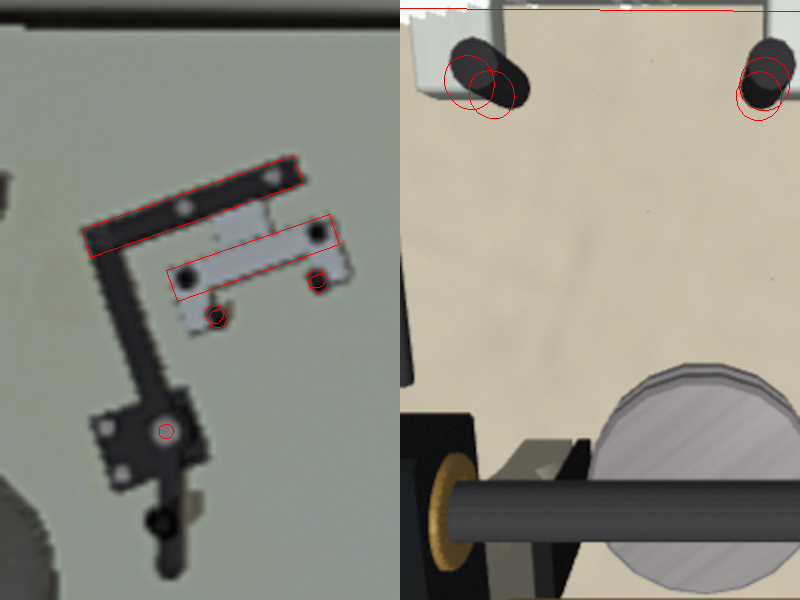

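Run:
```python
from plant import r
from h import *;import pickle
w=pickle.load(open("w3.pkl","rb"))
a=np.radians(20.3);o=np.array([.547,.080]);ex=np.array([np.cos(a),np.sin(a)]);ey=np.array([-ex[1],ex[0]])
ctr=np.r_[o+.03*ex,.012];u,v=w2p(w,ctr);u0,v0=max(0,int(u-300/2/1.33)),max(0,int(v-150));print(u0,v0)
# blank circle: grey cols
def D(px,py,z): p=p2w(w,(px-400)/2-.5+u0,py/2-.5+v0,z);return p,np.array([ex@(p[:2]-o),ey@(p[:2]-o)]).round(4)
for n,q in dict(pl=(473,60,.026),pr=(772,62,.026),plb=(508,92,0),prb=(761,92,0)).items(): print(n,D(*q))
# fit top-face ellipse of blank: left (590,~480) right? from points on its rim
g=cv2.cvtColor(w["frame"],cv2.COLOR_RGB2GRAY)
for n,q in dict(front=(703,376,.018),l=(612,440,.018),bk=(703,594,.018)).items(): print(n,D(*q))
s=r.get_state();p=s["tcp_pos"];print("tcp",ex@(p[:2]-o),ey@(p[:2]-o))
```

```text
101 0
pl (array([0.58415505, 0.12403042, 0.026     ]), array([0.0501, 0.0284]))
pr (array([0.60464963, 0.06856933, 0.026     ]), array([ 0.0501, -0.0307]))
plb (array([0.58245084, 0.12414666, 0.        ]), array([0.0486, 0.0291]))
prb (array([0.60355187, 0.06809413, 0.        ]), array([ 0.0489, -0.0308]))
front (array([0.53802283, 0.05815708, 0.018     ]), array([-0.016 , -0.0174]))
l (array([0.51550701, 0.07305473, 0.018     ]), array([-0.0319,  0.0044]))
bk (array([0.48423137, 0.03796616, 0.018     ]), array([-0.0735, -0.0176]))
tcp -0.04527790622593618 -0.01767140567889627
```

Converted, -0.0165 m is -0.022, -0.014 m is -0.0187, -0.2 degrees is -0.0022.

Request:
{"method": "send_path", "body": {
  "steps": [
    [[0,-0.0053,0],[0,0,-0.0022]],
    [[0,-0.012,0],[0,0,-0.0022]],
    [[0,-0.0187,0],[0,0,-0.0022]],
    [[0,-0.022,0],[0,0,-0.0022]],
    [[0,-0.022,0],[0,0,-0.0022]],
    [[0,-0.022,0],[0,0,-0.0022]]
  ]
}}

```text
time_s: 5.05
tcp_pos: [0.5049, 0.0618, 0.0082]
eef_rot: [-180.0, -0.1, 20.7]
contact_force: [-0.9, 0.6, 7.2]
gripper_width: 0.0575
gripper_force: 6.0
```

Request:
{"method": "send_path", "body": {
  "steps": [
    [[0,0,0],[0,0,0]],
    [[0,0,0],[0,0,0]],
    [[0,0,0],[0,0,0]],
    [[-0.0133,0,0],[0,0,0]],
    [[-0.0333,0,0],[0,0,0]],
    [[-0.0533,0,0],[0,0,0]],
    [[-0.0693,0,0],[0,0,0]],
    [[-0.0693,0,0],[0,0,0]]
  ],
  "finger_gap": 0.068
}}

```text
time_s: 5.72
tcp_pos: [0.4524, 0.0414, 0.0072]
eef_rot: [-180.0, 0.2, 20.6]
contact_force: [-0.8, -0.5, 0.7]
gripper_width: 0.0681
gripper_force: 0.0
```

Request:
{"method": "send_path", "body": {
  "steps": [
    [[0,0,0],[0,0,0]],
    [[0,0,0],[0,0,0]],
    [[0,0,0],[0,0,0]],
    [[0,0,0],[0,0,0]],
    [[0,0,0],[0,0,0]]
  ],
  "finger_gap": 0.036
}}

```text
time_s: 6.13
tcp_pos: [0.4562, 0.0431, 0.0075]
eef_rot: [180.0, -0.0, 20.7]
contact_force: [0.7, -0.0, 0.6]
gripper_width: 0.0402
gripper_force: 0.0
```

Run:
```python
from plant import r
from h import *;import pickle
a=np.radians(20.3);o=np.array([.547,.080]);ex=np.array([np.cos(a),np.sin(a)]);ey=np.array([-ex[1],ex[0]])
w=r.capture("wrist");pickle.dump(w,open("w4.pkl","wb"));cv2.imwrite("pics/w4.png",w["frame"][:,:,::-1])
p=r.get_state()["tcp_pos"];print("tcp",ex@(p[:2]-o),ey@(p[:2]-o))
```

```text
tcp -0.09808013965792017 -0.0031013104286670007
```

View pics/w4.png

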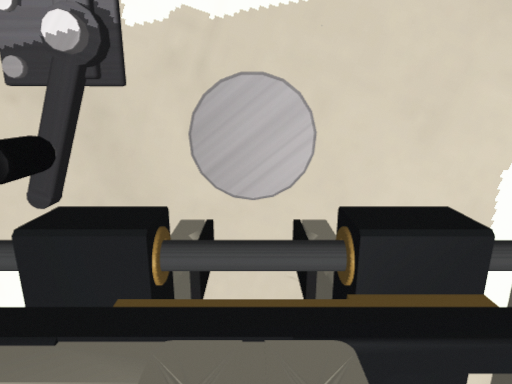

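Wrist view: the blank at (252,135) sits midway between the fingers at (190,250) and (315,250), and the arm and knob stand clear on the left. I'll push along tool +x.

Converted, 0.08 m is 0.1067, -0.001 m is -0.0013, 0.3 degrees is 0.0033.

Request:
{"method": "send_path", "body": {
  "steps": [
    [[0.008,-0.0013,0],[0,0,0.0033]],
    [[0.0173,-0.0013,0],[0,0,0.0033]],
    [[0.0253,-0.0013,0],[0,0,0.0033]],
    [[0.032,-0.0013,0],[0,0,0.0033]],
    [[0.0413,-0.0013,0],[0,0,0.0033]],
    [[0.052,-0.0013,0],[0,0,0.0033]],
    [[0.0627,-0.0013,0],[0,0,0.0033]],
    [[0.0733,-0.0013,0],[0,0,0.0033]],
    [[0.084,-0.0013,0],[0,0,0.0033]],
    [[0.0947,-0.0013,0],[0,0,0.0033]],
    [[0.1027,-0.0013,0],[0,0,0.0033]],
    [[0.1067,-0.0013,0],[0,0,0.0033]]
  ]
}}

```text
time_s: 7.18
tcp_pos: [0.5315, 0.0726, 0.0075]
eef_rot: [180.0, -0.0, 20.4]
contact_force: [-0.9, -0.3, 0.3]
gripper_width: 0.0362
gripper_force: 0.7
```

Run:
```python
from plant import r
from h import *;import pickle
w=r.capture("wrist");pickle.dump(w,open("w5.pkl","wb"));cv2.imwrite("pics/w5.png",w["frame"][:,:,::-1])
a=np.radians(20.3);o=np.array([.547,.080]);ex=np.array([np.cos(a),np.sin(a)]);ey=np.array([-ex[1],ex[0]])
p=r.get_state()["tcp_pos"];print("tcp",ex@(p[:2]-o),ey@(p[:2]-o))
```

```text
tcp -0.016995156813942737 -0.0015330421996772956
```

View pics/w5.png

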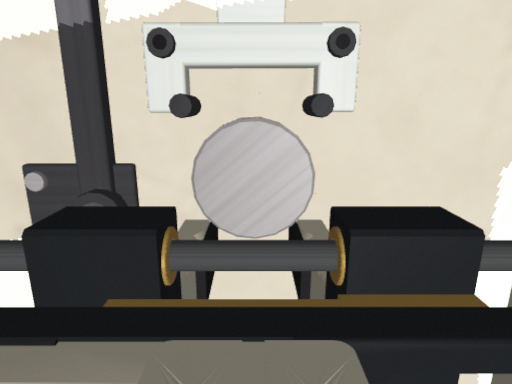

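The blank at (253,178) is centred between the pins at (182,105) and (320,105). I'll press it home slowly.

Converted, 0.017 m is 0.0227, 0.016 m is 0.0213.

Request:
{"method": "send_path", "body": {
  "steps": [
    [[0.0053,0,0],[0,0,0]],
    [[0.0107,0,0],[0,0,0]],
    [[0.0147,0,0],[0,0,0]],
    [[0.0187,0,0],[0,0,0]],
    [[0.0213,0,0],[0,0,0]],
    [[0.0227,0,0],[0,0,0]]
  ]
}}

```text
time_s: 7.73
tcp_pos: [0.5465, 0.0782, 0.0075]
eef_rot: [-180.0, 0.0, 20.4]
contact_force: [-1.5, 0.5, -0.1]
gripper_width: 0.0359
gripper_force: 0.8
```

Request:
{"method": "send_path", "body": {
  "steps": [
    [[0.0013,0,0],[0,0,0]],
    [[0.0027,0,0],[0,0,0]],
    [[0.004,0,0],[0,0,0]],
    [[0.004,0,0],[0,0,0]]
  ]
}}

```text
time_s: 8.07
tcp_pos: [0.5473, 0.0784, 0.0072]
eef_rot: [180.0, 0.2, 20.4]
contact_force: [-6.8, 0.2, 3.7]
gripper_width: 0.0359
gripper_force: 3.5
```

Converted, -0.12 m is -0.16, -0.11 m is -0.1467, 6 degrees is 0.0667.

Request:
{"method": "send_path", "body": {
  "steps": [
    [[-0.0053,0,0],[0,0,0]],
    [[-0.02,0,0],[0,0,0]],
    [[-0.0467,0,0],[0,0,0]],
    [[-0.08,0,0],[0,0,0]],
    [[-0.08,0,-0.04],[0,0,0]],
    [[-0.08,0,-0.0933],[0,0,0]],
    [[-0.08,-0.04,-0.1467],[0,0,0.0667]],
    [[-0.08,-0.08,-0.16],[0,0,0]],
    [[-0.08,-0.12,-0.16],[0,0,0]],
    [[-0.08,-0.12,-0.16],[0,0,0]],
    [[-0.08,-0.12,-0.16],[0,0,0]]
  ],
  "finger_gap": 0.05
}}

```text
time_s: 8.98
tcp_pos: [0.4611, 0.1439, 0.1283]
eef_rot: [-179.9, -0.1, 20.5]
contact_force: [-0.1, -0.4, 0.1]
gripper_width: 0.0497
gripper_force: 0.0
```

Run:
```python
from plant import r
from h import *;import pickle
w=r.capture("wrist");pickle.dump(w,open("w6.pkl","wb"));cv2.imwrite("pics/w6.png",w["frame"][:,:,::-1])
a=np.radians(20.3);o=np.array([.547,.080]);ex=np.array([np.cos(a),np.sin(a)]);ey=np.array([-ex[1],ex[0]])
p=r.get_state()["tcp_pos"];print("tcp",ex@(p[:2]-o),ey@(p[:2]-o))
```

```text
tcp -0.058733840598493084 0.08881193107512068
```

View pics/w6.png

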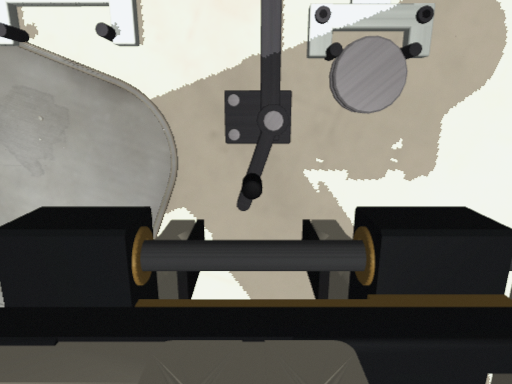

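Run:
```python
from h import *;import pickle
w=pickle.load(open("w6.pkl","rb"))
a=np.radians(20.3);o=np.array([.547,.080]);ex=np.array([np.cos(a),np.sin(a)]);ey=np.array([-ex[1],ex[0]])
def D(n,u,v,z): p=p2w(w,u,v,z);print(n,p.round(4),np.array([ex@(p[:2]-o),ey@(p[:2]-o)]).round(4))
D("knob",252,186,.052);D("post",273,121,.024);D("blank",368.5,74,.018);D("pl",333,50,.026);D("pr",415,49,.026)
```

```text
knob [0.4697 0.1471 0.052 ] [-0.0492  0.0897]
post [0.5184 0.1477 0.024 ] [-0.0033  0.0734]
blank [0.5778 0.0908 0.018 ] [ 0.0326 -0.0006]
pl [0.5822 0.125  0.026 ] [0.0487 0.03  ]
pr [0.6043 0.0683 0.026 ] [ 0.0496 -0.0309]
```

The blank at (368,74) touches both pins at (333,50) and (415,49). It measures 16.5 mm ahead of them, and 17 mm is expected when home. The knob is at (252,186). Next I'll turn the tool and pinch the knob.

Converted, 0.098 m is 0.1307, 0.007 m is 0.0093, -37 degrees is -0.4111.

Request:
{"method": "send_path", "body": {
  "steps": [
    [[0.0093,-0.004,0],[0,0,-0.0667]],
    [[0.0093,-0.004,0],[0,0,-0.1444]],
    [[0.0093,-0.004,0],[0,0,-0.2222]],
    [[0.0093,-0.004,0],[0,0,-0.3]],
    [[0.0093,-0.004,0.0267],[0,0,-0.3778]],
    [[0.0093,-0.004,0.0533],[0,0,-0.4111]],
    [[0.0093,-0.004,0.08],[0,0,-0.4111]],
    [[0.0093,-0.004,0.1067],[0,0,-0.4111]],
    [[0.0093,-0.004,0.124],[0,0,-0.4111]],
    [[0.0093,-0.004,0.1307],[0,0,-0.4111]],
    [[0.0093,-0.004,0.1307],[0,0,-0.4111]]
  ]
}}

```text
time_s: 9.95
tcp_pos: [0.4663, 0.1463, 0.0281]
eef_rot: [-179.9, 0.2, 57.3]
contact_force: [0.0, -0.1, -0.1]
gripper_width: 0.0501
gripper_force: 0.0
```

Request:
{"method": "send_path", "body": {
  "steps": [
    [[0,0,0],[0,0,0]],
    [[0,0,0],[0,0,0]],
    [[0,0,0],[0,0,0]],
    [[0,0,0],[0,0,0]],
    [[0,0,0],[0,0,0]],
    [[0,0,0],[0,0,0]]
  ],
  "finger_gap": 0.01,
  "grip_n": 8
}}

```text
time_s: 10.45
tcp_pos: [0.4671, 0.148, 0.03]
eef_rot: [180.0, -0.0, 57.4]
contact_force: [-9.7, 2.5, 4.6]
gripper_width: 0.0157
gripper_force: 7.8
```

Run:
```python
from plant import r
import numpy as np
from scipy.spatial.transform import Rotation as Ro
s=r.get_state();R=Ro.from_euler("xyz",s["eef_rot"],degrees=True).inv();p=s["tcp_pos"]
print(s["eef_rot"].round(2))
piv=np.array([.5184,.1477]);piv=(piv+[.519,.148])/2
d=p[:2]-piv;print("rad",np.hypot(*d),"ang",np.degrees(np.arctan2(d[1],d[0]))-200.3)
a0=np.degrees(np.arctan2(d[1],d[0]))%360;rad=np.hypot(*d)
for t in np.arange(a0,291.5,8).tolist()+[290.3]:
    q=np.r_[piv+rad*np.array([np.cos(np.radians(t)),np.sin(np.radians(t))]),p[2]];print(round(t-200.3,1),R.apply(q-p).round(4))
```

```text
[ 1.800e+02 -3.000e-02  5.738e+01]
rad 0.05163633852981376 ang -20.476790521576362
-20.5 [0. 0. 0.]
-12.5 [-0.0058  0.0043 -0.    ]
-4.5 [-0.0109  0.0093 -0.    ]
3.5 [-0.0153  0.015  -0.    ]
11.5 [-0.0189  0.0213 -0.    ]
19.5 [-0.0215  0.028  -0.    ]
27.5 [-0.0232  0.035  -0.    ]
35.5 [-0.0239  0.0422 -0.    ]
43.5 [-0.0236  0.0494 -0.    ]
51.5 [-0.0223  0.0565 -0.    ]
59.5 [-0.02    0.0633 -0.    ]
67.5 [-0.0168  0.0697 -0.    ]
75.5 [-0.0127  0.0757 -0.    ]
83.5 [-0.0079  0.081   0.    ]
90.0 [-0.0034  0.0848  0.    ]
```

Converted, 0.06 m is 0.08, 0.0565 m is 0.0753.

Request:
{"method": "send_path", "body": {
  "steps": [
    [[-0.004,0.0027,0],[0,0,0]],
    [[-0.008,0.0053,0],[0,0,0]],
    [[-0.0147,0.012,0],[0,0,0]],
    [[-0.02,0.02,0],[0,0,0]],
    [[-0.0253,0.028,0],[0,0,0]],
    [[-0.0287,0.0373,0],[0,0,0]],
    [[-0.0307,0.0467,0],[0,0,0]],
    [[-0.032,0.056,0],[0,0,0]],
    [[-0.0313,0.0653,0],[0,0,0]],
    [[-0.0293,0.0753,0],[0,0,0]],
    [[-0.0287,0.08,0],[0,0,0]],
    [[-0.0287,0.08,0],[0,0,0]]
  ]
}}

```text
time_s: 11.45
tcp_pos: [0.5057, 0.0963, 0.0292]
eef_rot: [-180.0, 0.1, 57.3]
contact_force: [-0.5, -4.4, -0.1]
gripper_width: 0.0153
gripper_force: 8.0
```

Run:
```python
from plant import r
import numpy as np
from scipy.spatial.transform import Rotation as Ro
s=r.get_state();R=Ro.from_euler("xyz",s["eef_rot"],degrees=True).inv();p=s["tcp_pos"]
piv=np.array([.5187,.1479]);d=p[:2]-piv;print("rad",np.hypot(*d),"ang",np.degrees(np.arctan2(d[1],d[0]))+360-200.3,s["moment"])
for t in (266,274,282,288,290.3,292):
    q=np.r_[piv+.052*np.array([np.cos(np.radians(t)),np.sin(np.radians(t))]),p[2]];print(round(t-200.3,1),R.apply(q-p).round(4))
```

```text
rad 0.05324395180731454 ang 55.52029080805741 [-2.04945472  0.11472938 -0.00576567]
65.7 [ 0.0049  0.0081 -0.    ]
73.7 [ 0.0088  0.0142 -0.    ]
81.7 [ 0.0135  0.0197 -0.    ]
87.7 [ 0.0175  0.0233 -0.    ]
90.0 [ 0.0192  0.0246 -0.    ]
91.7 [ 0.0204  0.0255 -0.0001]
```

The rows are not in the units I measure in: shifts go in shares of 0.75 m and turns go in shares of pi/2 rad. I convert before sending: 0.0225 m is 0.03, 0.0215 m is 0.0287.

Request:
{"method": "send_path", "body": {
  "steps": [
    [[0.0027,0.0053,0],[0,0,0]],
    [[0.0067,0.0107,0],[0,0,0]],
    [[0.012,0.0187,0],[0,0,0]],
    [[0.0147,0.0227,0],[0,0,0]],
    [[0.018,0.026,0],[0,0,0]],
    [[0.0207,0.0287,0],[0,0,0]],
    [[0.022,0.03,0],[0,0,0]],
    [[0.022,0.03,0],[0,0,0]]
  ]
}}

```text
time_s: 12.12
tcp_pos: [0.5341, 0.0994, 0.0294]
eef_rot: [180.0, -0.0, 57.4]
contact_force: [-1.2, -0.3, -3.3]
gripper_width: 0.0159
gripper_force: 8.0
```

Request:
{"method": "send_path", "body": {
  "steps": [
    [[0.0007,0.0007,0],[0,0,0]],
    [[0.0013,0.0013,0],[0,0,0]],
    [[0.0027,0.002,0],[0,0,0]],
    [[0.004,0.0027,0],[0,0,0]],
    [[0.004,0.0027,0],[0,0,0]]
  ]
}}

```text
time_s: 12.53
tcp_pos: [0.5366, 0.1003, 0.0294]
eef_rot: [-180.0, 0.1, 57.4]
contact_force: [-6.2, -0.8, -1.2]
gripper_width: 0.0158
gripper_force: 8.0
```

Run:
```python
from plant import r
import numpy as np
s=r.get_state();p=s["tcp_pos"];d=p[:2]-[.5187,.1479];print("rad",np.hypot(*d),"ang",np.degrees(np.arctan2(d[1],d[0]))+360-200.3)
```

```text
rad 0.05083975351914679 ang 90.33256302240392
```

Converted, 0.001 m is 0.0013, 0.0008 m is 0.0011.

Request:
{"method": "send_path", "body": {
  "steps": [
    [[0.0007,0.0007,0],[0,0,0]],
    [[0.0013,0.0011,0],[0,0,0]],
    [[0.0013,0.0011,0],[0,0,0]],
    [[0.0013,0.0011,0],[0,0,0]]
  ]
}}

```text
time_s: 12.87
tcp_pos: [0.537, 0.1004, 0.0294]
eef_rot: [-179.9, 0.1, 57.4]
contact_force: [-7.8, -0.1, 1.6]
gripper_width: 0.0154
gripper_force: 8.0
```

Request:
{"method": "send_path", "body": {
  "steps": [
    [[0,0,0],[0,0,0]],
    [[0,0,0],[0,0,0]],
    [[0,0,0],[0,0,0]],
    [[0,0,0],[0,0,0]],
    [[0,0,-0.0267],[0,0,0]],
    [[0,0,-0.0667],[0,0,0]],
    [[0,0,-0.12],[0,0,0]],
    [[-0.04,0,-0.16],[0,0,0]],
    [[-0.0933,0,-0.16],[0,0,0]],
    [[-0.1333,0,-0.16],[0,0,0]],
    [[-0.1333,0,-0.16],[0,0,0]]
  ],
  "finger_gap": 0.045
}}

```text
time_s: 13.78
tcp_pos: [0.4817, 0.0139, 0.1505]
eef_rot: [180.0, -0.1, 57.3]
contact_force: [-0.8, -0.7, -0.7]
gripper_width: 0.0453
gripper_force: 0.0
```

Run:
```python
from plant import r
from h import *;import pickle
w=r.capture("wrist");pickle.dump(w,open("w7.pkl","wb"));cv2.imwrite("pics/w7.png",w["frame"][:,:,::-1])
```

```text
(no output)
```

View pics/w7.png

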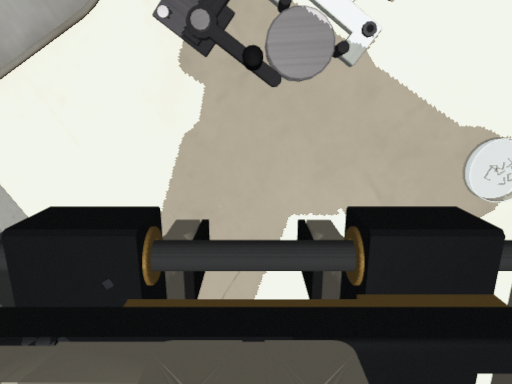

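The arm lies across the mouth with its nose at (274,80) against the blank at (300,43), which sits on the pins at (283,3) and (342,48). A numeric check before handing in:

Run:
```python
from h import *;import pickle
w=pickle.load(open("w7.pkl","rb"))
P={n:p2w(w,*q)[:2] for n,q in dict(post=(200,19,.024),nose=(274.5,79.5,.017),knob=(253,55,.052),blank=(300,43,.018),pr=(342,47.5,.026),pl=(283,4,.026)).items()}
for k in P: print(k,P[k].round(4))
for k in("nose","knob"): d=P[k]-P["post"];print(k,np.hypot(*d),np.radians((np.degrees(np.arctan2(d[1],d[0]))-200.3)%360))
m=(P["pr"]+P["pl"])/2;print("pins-blank",np.hypot(*(m-P["blank"])),[np.hypot(*(P[k]-P["blank"])) for k in("pr","pl")])
```

```text
post [0.519  0.1476]
nose [0.5454 0.077 ]
knob [0.5378 0.0991]
blank [0.578 0.09 ]
pr [0.6031 0.0683]
pl [0.5796 0.1208]
nose 0.07535188590509388 1.573585571215324
knob 0.05200618448713154 1.5861931157943119
pins-blank 0.014095414656991661 [np.float64(0.033160399404362995), np.float64(0.030914697795358145)]
```

The arm measures about 1.57 rad, with the nose at 75 mm and the knob at 52 mm from the pivot, as specified. Both pins measure about 32 mm from the blank centre against a nominal 34 mm. The blank is home, so I'm handing it in.

```bash
python3 -c "
from plant import r
print(r.close_job())"
```

```text
the job is handed in; nothing more can be done
None
```

I handed in the job at about 14 s of robot time: the small blank lies home against both pins of the mounted small nest and the clamp arm is shut on it at about 1.57 rad by my last image; I don't have the judge's verdict.

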